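# Fit the selector rail into the gearbox housing

## Task

Lift the steel selector rail straight out of the black tray by its bare middle and lay it down in the blue V-rest, letting go of it there. Then take it by the short plain tail behind the brass collar and slide it, tapered nose first, through all three bores of the grey gearbox housing until the collar sits flush against the outer face of the first web, and let go. Leave the other parts on the bench where they are.

Things in the scene. Friction and masses are not known exactly. Their poses are not given: they have to be found in the camera images.
- rail_mid (a point): Centre of the loose selector rail, on its axis: a round steel bar 16 mm in diameter, 200 mm long, about 0.22 kg, balanced within 5 mm of here. Its y axis runs along the bar to the tail. The nose end is at y = -100 mm; the brass collar, 28 mm in diameter, lies at y = 60 to 66 mm; the plain 16 mm tail at y = 66 to 100 mm. It may roll about y.
- rail_tail (a point): Point on the rail's axis half-way along its plain tail (y = 83 mm from the rail's centre): where to grip it to push it home.
- rail_collar (a point): Point on the rail's axis at the nose-side face of the brass collar (y = 60 mm from the rail's centre).
- rail_nose (a point): Point on the rail's axis at the tip of its nose (y = -100 mm from the rail's centre). The last 10 mm taper to 8 mm in diameter.
- rail: The loose rail as one body; origin and axes as rail_mid.
- tray_mid (a point): Centre of the pocket in the black tray, on the axis of the rail that starts lying in it, 42 mm above the bench. Its y axis runs along the pocket to the rail's tail end. Beyond 40 mm either side of this point the rail lies between close walls (2 mm clear, 2 mm higher than the bar); between, the tray is open, its floor 10 mm above the bench, and only there can the rail be gripped.
- tray: Black plastic tray, fixed to the bench, 60 mm wide, 224 mm long, 52 mm high; origin under its centre, axes as tray_mid.
- rest_mid (a point): Where the rail's centre should lie in the blue V-rest: on the axis of a rail lying there, 42 mm above the bench. Its y axis is the direction for the rail's tail. Two V-blocks, 16 mm thick, at y = -65 mm and y = 40 mm from here, open upwards at 90 degrees, their jaws reaching 45 mm above the bench. A rail laid so has its collar and tail free beyond the second block.
- rest: The blue V-rest, fixed to the bench: base plate 70 mm wide, 150 mm long, 8 mm thick, carrying the two V-blocks. Origin on the bench 42 mm below rest_mid, same axes.
- entry (a point): Centre of the first bore's mouth, in the outer face of the housing's first web. The bore axis is level, 80 mm above the bench; the y axis here runs along it, out of this mouth: the rail goes in along -y, its own y axis the same way as this one. Bores: 18.5 mm in the webs, 19 mm in the hub.
- exit (a point): Centre of the last bore at the far web's outer face, 140 mm beyond the entry (at y = -140 mm from it). The nose stands 20 mm out of it when the rail is home.
- housing: Gearbox housing section, fixed to the bench: grey base 64 by 176 mm, two aluminium webs 56 mm wide and 16 mm thick across it, the brass shift-fork hub 44 mm wide and 22 mm thick half-way between them, all 104 mm high. Origin under its centre, axes as entry.
- hub: Bystander: loose dark steel geared hub, 92 mm wide, 70 mm high, origin under its centre. Leave it alone.
- bearing: Bystander: loose steel bearing ring, 62 mm outside, 16 mm high, origin under its centre. Leave it alone.
- screwdriver: Bystander: loose screwdriver lying on the bench. Leave it alone.
Not all that is in view belongs to the job. Of the things shaped like the housing, the grey one is meant.

How it is judged:
On the way:
1. the rail lies in the V-rest, let go: its centre within 27 mm of the rest's point and at most 6 mm above it, within 0.08 rad of the V's direction, and not touched by the fingers (distance between rail_mid and rest_mid below 0.027 m and z of rail_mid in the frame of rest_mid below 0.006 m and angle between the y axis of rail_mid and the y axis of rest_mid, either way round below 0.08 rad and contact force between rail and rest above 0.5 N and contact force between rail and the fingers below 0.05 N), for 0.2 s.
At the end, for the whole second after the job is handed in: The rail lies through all three bores, its axis within 0.04 rad of the bore axis, the collar's face within 3 mm of the first web's outer face and within 5 mm of the bore's centre, the nose 15 to 25 mm beyond the last web, the rail at rest and let go (y of rail_collar in the frame of entry between -0.003 and 0.003 m and distance between rail_collar and entry below 0.005 m and horizontal distance between rail_nose and exit between 0.015 and 0.025 m and angle between the y axis of rail_mid and the y axis of entry, either way round below 0.04 rad and contact force between rail and the fingers below 0.05 N and linear speed of rail below 0.02 m/s); the robot touches nothing.
It fails at once if a bystander is pushed more than 20 mm (distance of any of hub, bearing, screwdriver from where it was at the start of the episode above 0.02 m).
It also fails if it takes over 62 s, if anything falls off the work surface, if the arm or the gripper's body presses on something with over 40 N, if the wrist force passes 120 N, or if a joint passes its speed limit or range.

## Robot

A 6-joint arm with a two-finger parallel gripper is mounted at the origin on the work surface. World frame = base frame: x ahead of the robot, y to its left, z up, the work surface at z = 0. Lengths are in m, angles in rad, forces in N, time in s.
With the tool pointing down it reaches from about 0.35 to 0.975 m from the base axis. Payload 7.1 kg.
Tool frame: the origin (TCP) lies midway between the tips of the shut fingers; the grasp point (between the pads) lies 19 mm behind it; z points along the fingers, x is the direction in which the jaws open and shut, and the axes are right-handed (so a half turn about z gives the same grasp; the last joint's range is limited). The gripper opens to 88 mm and grips with 3 to 60 N. Pads are 20 mm wide; open, the fingers measure 115 mm over their backs; the gripper's body (75 mm by 178 mm) begins 61 mm behind the grasp point.
Start: joints at [1.143, 0.423, 1.63, -0, 1.089, -0.019], TCP at [0.248, 0.573, 0.223] pointing down, gripper open.
Joint ranges: [-3, 3], [-0.9, 2.11], [0.09, 2.58], [-1.31, 4.45], [0.11, 2.69], [-2.54, 2.54]. Speed limits (rad/s): [2.39, 2.39, 3.01, 3.14, 3.14, 3.14].

## Interface

Orientations are given as a unit quaternion [w, x, y, z].
In Python, from station import move_pose, movel, movej, command_gripper, wait, inverse_kinematics, read_camera, camera_info, MotionError, job_done, get_time, get_joint_pos, get_qvel, get_effort, get_tcp_pos, get_ee_rot, get_ft_force, get_ft_torque, get_grip_width gives the robot as it stands. Calls block until the motion is done:
- move_pose(position, orientation): joint-space move of the TCP to a pose.
- movel(position, frame=None, v=0.15, until_force=None): straight line of the TCP; frame=None keeps the orientation; v is the mean speed in m/s. With until_force (N) it stops when the force on the tool has changed by that much, and returns True; else False.
- movej(angles): joint-space move.
- command_gripper(opening): opening from 0.0 (shut) to 1.0 (fully open); the grip force is fixed at half the most; returns when the fingers have stopped.
- wait(seconds).
- inverse_kinematics(position, orientation): joint angles nearest the present ones, or None.
- read_camera(name): name is "side" or "top" or "wrist"; returns the picture (400x640x3 uint8, red, green, blue); there is no depth.
- camera_info(name): a dict with "intrinsics" (3x3 intrinsics, pixels), "T" (4x4, takes a point from camera to world coordinates); the wrist camera has in their place "tool_from_camera" (4x4, takes a point from camera to tool coordinates, whose origin is the TCP and whose axes are the tool frame's). Camera axes: x right, y up, looking along -z (the intrinsics and any distortion apply to the point x, -y, -z); pixel columns grow to the right and rows downward; lengths in m; the calibration is good to about 2 mm. The wrist camera is an equidistant fisheye: a pixel r from the principal point sees the ray r / f radians off the axis. A picture is of the moment at which its call begins: read the wrist's pose just before it. camera_info takes no time and is no camera call.
A pose or a line that the arm cannot do raises MotionError and nothing moves.
- job_done(): hands the job in, once; it reports no verdict.
Readings, each from a call of its own:
- get_time(): time.
- get_joint_pos(): joint angles.
- get_qvel(): joint speeds.
- get_effort(): joint torques, N m.
- get_tcp_pos(): TCP position.
- get_ee_rot(): TCP orientation.
- get_ft_force(): force on the tool from outside, world axes, zero at the start.
- get_ft_torque(): the same for the moment, N m.
- get_grip_width(): opening from 0.0 (shut) to 1.0 (fully open).
Only numpy, scipy, OpenCV 4.12 (cv2) and the standard library are available. Lean on these libraries where they do the work, as an engineer would, in place of code of your own. Each camera call takes 0.05 s, during which the arm holds its last target. There are 200 camera calls.

## Working session

There is one attempt and no reset: what is moved stays moved. The work goes in short steps, each a Python script; the robot and the scene stay as the last script left them, time stands still between calls to the robot, and variables do not carry over. Pictures are saved under pics/ and viewed, about 8 in all and at most 12, crops included, and the job is handed in when it is done.

```bash
ls; mkdir -p pics; python3 - <<'E'
from station import *
import cv2,numpy as np
for n in ("top","side"):
    im=read_camera(n); cv2.imwrite(f"pics/{n}0.png",im[:,:,::-1])
    i=camera_info(n); print(n,np.round(i["intrinsics"],1).tolist(),np.round(i["T"],3).tolist(),[k for k in i])
i=camera_info("wrist");print({k:(np.round(v,3).tolist() if not isinstance(v,str) else v) for k,v in i.items()})
print(get_time(),get_ee_rot())
E
```

```text
pics
top [[494.4, 0.0, 318.5], [0.0, 494.4, 195.3], [0.0, 0.0, 1.0]] [[-0.011, 0.992, -0.122, 0.459], [-1.0, -0.008, 0.018, -0.009], [0.017, 0.122, 0.992, 1.332], [0.0, 0.0, 0.0, 1.0]] ['intrinsics', 'T']
side [[397.6, 0.0, 321.8], [0.0, 397.6, 202.5], [0.0, 0.0, 1.0]] [[0.916, 0.26, -0.307, 0.211], [-0.401, 0.547, -0.735, -0.9], [-0.023, 0.796, 0.605, 0.81], [0.0, 0.0, 0.0, 1.0]] ['intrinsics', 'T']
{'intrinsics': [[309.707, 0.0, 324.017], [0.0, 309.707, 200.17], [0.0, 0.0, 1.0]], 'tool_from_camera': [[1.0, 0.0, -0.0, 0.0], [0.0, -0.96, -0.279, -0.077], [-0.0, 0.279, -0.96, -0.162], [0.0, 0.0, 0.0, 1.0]]}
0.1 [ 3.63488490e-04  8.35922808e-01  5.48846600e-01 -5.80597002e-04]
```

View pics/top0.png

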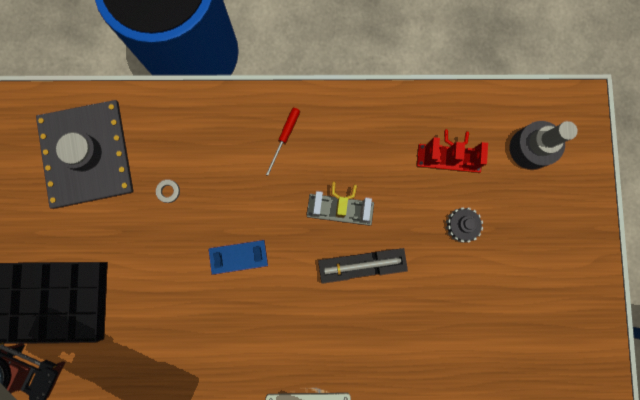

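View pics/side0.png

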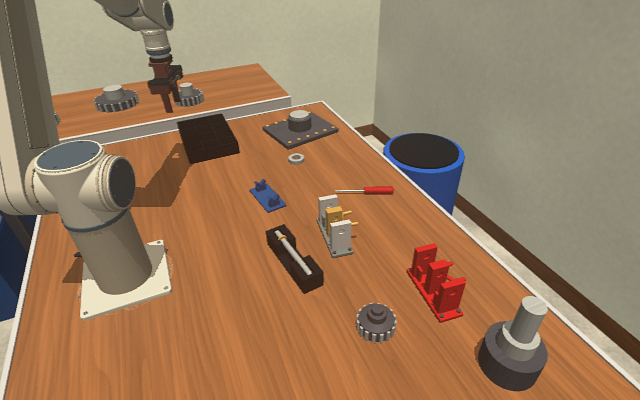

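Top view: rail in the black tray, collar at (338,268), so its tail points left (+y). Blue rest is at about (238,257), the grey housing at (340,207), and the red look-alike at (452,155). Side view agrees. Next, rough positions, then close wrist looks.

```bash
cat > h.py <<'E'
from station import *
import numpy as np, cv2
from scipy.spatial.transform import Rotation as R
def rot(): q=get_ee_rot(); return R.from_quat([q[1],q[2],q[3],q[0]])
def quat(ty):  # tool down, tool y at world heading ty (rad)
    y=np.array([np.cos(ty),np.sin(ty),0]); z=np.array([0,0,-1.]); x=np.cross(y,z)
    q=R.from_matrix(np.c_[x,y,z]).as_quat(); return [q[3],q[0],q[1],q[2]]
def snap(n,f):
    p=None
    if n=="wrist": p=np.eye(4); p[:3,:3]=rot().as_matrix(); p[:3,3]=get_tcp_pos()
    im=read_camera(n)[:,:,::-1].copy(); cv2.imwrite(f"pics/{f}.png",im)
    np.save(f"pics/{f}.npy",camT(n,p)); return im
def camT(n,p=None):
    i=camera_info(n); return i["T"] if p is None else p@np.array(i["tool_from_camera"])
def ray(n,T,uv,z):
    K=np.array(camera_info(n)["intrinsics"]); uv=np.atleast_2d(uv).astype(float)
    d=(uv-K[:2,2])/K[0,0]
    if n=="wrist":
        r=np.linalg.norm(d,axis=1,keepdims=True)+1e-9; v=np.c_[d/r*np.sin(r),np.cos(r)]
    else: v=np.c_[d,np.ones(len(d))]
    v=v*[1,-1,-1]@T[:3,:3].T; o=T[:3,3]
    return o+v*((z-o[2])/v[:,2])[:,None]
def proj(n,T,P):
    K=np.array(camera_info(n)["intrinsics"]); v=(np.atleast_2d(P)-T[:3,3])@T[:3,:3]*[1,-1,-1]
    if n=="wrist":
        s=np.linalg.norm(v[:,:2],axis=1,keepdims=True)+1e-9; d=v[:,:2]/s*np.arctan2(s[:,0],v[:,2])[:,None]
    else: d=v[:,:2]/v[:,2:]
    return d*K[0,0]+K[:2,2]
E
python3 - <<'E'
from h import *
T=camT("top")
for nm,uv,z in [("rail nose",(401,261),.042),("collar",(338,268.5),.042),("tail end",(325,270),.042),("restA",(219,258),.04),("restB",(258,253.5),.04),("plate",(238,257),.008),("webL",(318,198),.104),("webR",(368,203),.104),("base",(340,209),.01),("gearhub",(465,225),.035),("bearing",(167,191),.01),("screw",(285,140),.01)]:
    print(nm,ray("top",T,uv,z)[0].round(3))
print(get_time())
# look from above rest/tray
y0=ray("top",T,(238,257),.008)[0]
move_pose([y0[0]+.06,y0[1]-.04,.2],quat(-np.pi/2))
snap("wrist","w1"); print(get_tcp_pos(),get_joint_pos(),get_time())
E
```

```text
rail nose [ 0.444 -0.244  0.042]
collar [ 0.427 -0.08   0.042]
tail end [ 0.424 -0.047  0.042]
restA [0.457 0.227 0.04 ]
restB [0.468 0.126 0.04 ]
plate [0.459 0.182 0.008]
webL [ 0.604 -0.03   0.104]
webR [ 0.59  -0.155  0.104]
base [ 0.584 -0.09   0.01 ]
gearhub [ 0.537 -0.418  0.035]
bearing [0.637 0.374 0.01 ]
screw [0.775 0.057 0.01 ]
0.1
[0.51919632 0.14331776 0.20004192] [2.47161700e-01 3.26199736e-01 1.84000966e+00 1.54305954e-04
 9.75229532e-01 2.45567243e-01] 2.0
```

View pics/w1.png

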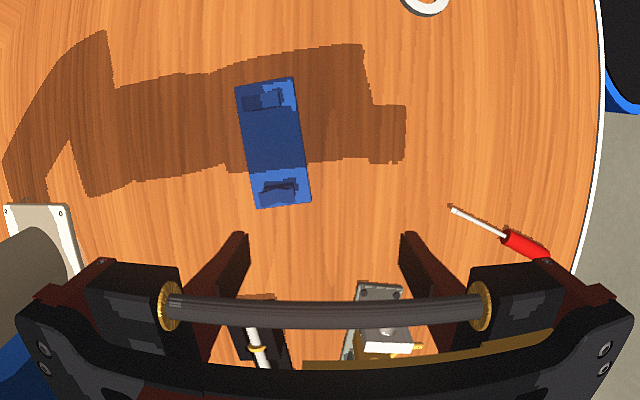

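The w1 view shows the blue rest (plate corners about (235,88), (293,78), (310,202), (257,208)); the gripper hides rows below 230. Next: camera straight over the housing and the tray, viewed as one composite.

```bash
python3 - <<'E'
from h import *
im=cv2.imread("pics/w1.png"); T=np.load("pics/w1.npy")
hsv=cv2.cvtColor(im,cv2.COLOR_BGR2HSV); m=cv2.inRange(hsv,(105,120,40),(125,255,255)); m[230:]=0;m[:,400:]=0
c=max(cv2.findContours(m,0,2)[0],key=cv2.contourArea); P=ray("wrist",T,c[:,0],.008)[:,:2]
r=cv2.minAreaRect((P*1000).astype(np.float32)); print("rest plate",r,cv2.boxPoints(r).round(1).tolist())
move_pose([.597,-.09-.07,.23],quat(-np.pi/2)); a=snap("wrist","w2")
move_pose([.435,-.147-.07,.23],quat(-np.pi/2)); b=snap("wrist","w3")
for f in("w2","w3"):print(np.load(f"pics/{f}.npy")[:3,3].round(3))
cv2.imwrite("pics/comp.png",cv2.resize(np.hstack([a[0:270,200:480],b[0:270,200:480]]),None,fx=1.42,fy=1.42,interpolation=2)); print(get_time())
E
```

```text
rest plate ((459.3186340332031, 184.71946716308594), (68.94747924804688, 148.117919921875), 8.213876724243164) [[414.6000061035156, 253.10000610351562], [435.79998779296875, 106.5], [504.0, 116.30000305175781], [482.8999938964844, 262.8999938964844]]
[ 0.596 -0.082  0.392]
[ 0.436 -0.14   0.393]
4.0167
```

View pics/comp.png

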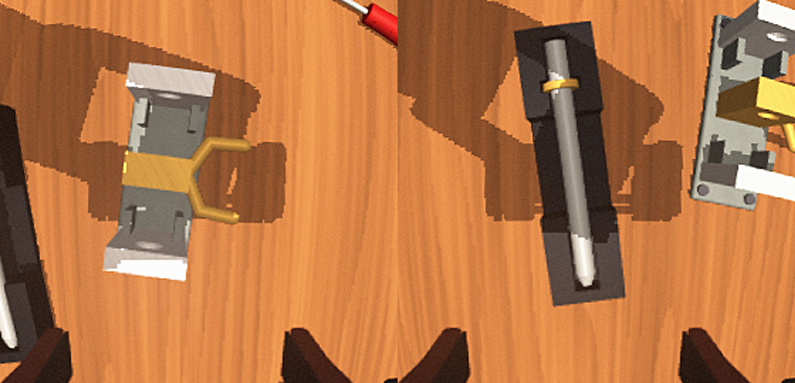

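```bash
python3 - <<'E'
from h import *
def go(f,z,box,smax,vmin):
    im=cv2.imread(f"pics/{f}.png"); T=np.load(f"pics/{f}.npy"); h=cv2.cvtColor(im,cv2.COLOR_BGR2HSV)
    m=((h[...,1]<smax)&(h[...,2]>vmin)).astype(np.uint8); k=np.zeros_like(m);x0,y0,x1,y1=box;k[y0:y1,x0:x1]=1; m=cv2.morphologyEx(m*k,2,np.ones((2,2),np.uint8))
    c=[q for q in cv2.findContours(m,0,2)[0] if cv2.contourArea(q)>25]; c=np.vstack(c)[:,0]
    out=im.copy(); 
    for u in c: out[u[1],u[0]]=(0,0,255)
    P=ray("wrist",T,c,z)[:,:2]*1000; r=cv2.minAreaRect(P.astype(np.float32)); print(f,np.round(r[0],1),np.round(r[1],1),r[2]); print(cv2.boxPoints(r).round(1).tolist())
    return out,m,T
a,_,_=go("w2",.104,(265,30,375,210),70,60)
b,m,T=go("w3",.042,(296,20,345,215),90,85)
# rail centreline: row-wise mid
ys=[];
for v in range(30,205):
    u=np.flatnonzero(m[v]); 
    if len(u)>4: ys.append((u.mean(),v,np.ptp(u)))
ys=np.array(ys); P=ray("wrist",T,ys[:,:2],.042); w=ys[:,2]; ok=abs(w-np.median(w))<3
f=np.polyfit(P[ok,1],P[ok,0],1); print("line x=",f,"heading",90-np.degrees(np.arctan(f[0])),"ends",P[0],P[-1],w[ok].mean(),ok.sum())
T=np.load("pics/w1.npy"); print(ray("wrist",T,[(262,99),(279,188)],.045))
cv2.imwrite("pics/comp2.png",cv2.resize(np.hstack([a[20:220,250:400],b[10:220,270:370][:200]]),None,fx=2.5,fy=2.5,interpolation=0))
w1=cv2.imread("pics/w1.png")[70:215,225:320]
cv2.imwrite("pics/comp2.png",np.hstack([cv2.resize(x,(int(x.shape[1]*500/x.shape[0]),500),interpolation=0) for x in (a[20:220,250:380],b[10:220,270:370],w1)])[:,:800*2][:, :800])
E
```

```text
w2 [584.8 -90.4] [140.6  56.1] 82.05361938476562
[[547.2000122070312, -156.10000610351562], [602.7999877929688, -163.89999389648438], [622.2999877929688, -24.600000381469727], [566.7000122070312, -16.899999618530273]]
w3 [ 433.2 -149.8] [ 45.2 215.2] 4.309402942657471
[[402.6000061035156, -44.20000076293945], [418.70001220703125, -258.79998779296875], [463.79998779296875, -255.39999389648438], [447.70001220703125, -40.79999923706055]]
line x= [-0.11573286  0.41805199] heading 96.60163473496904 ends [ 0.42355135 -0.04423949  0.042     ] [ 0.42931104 -0.24668721  0.042     ] 12.930232558139535 129
[[0.45550966 0.23549624 0.045     ]
 [0.47106254 0.14154162 0.045     ]]
```

View pics/comp2.png

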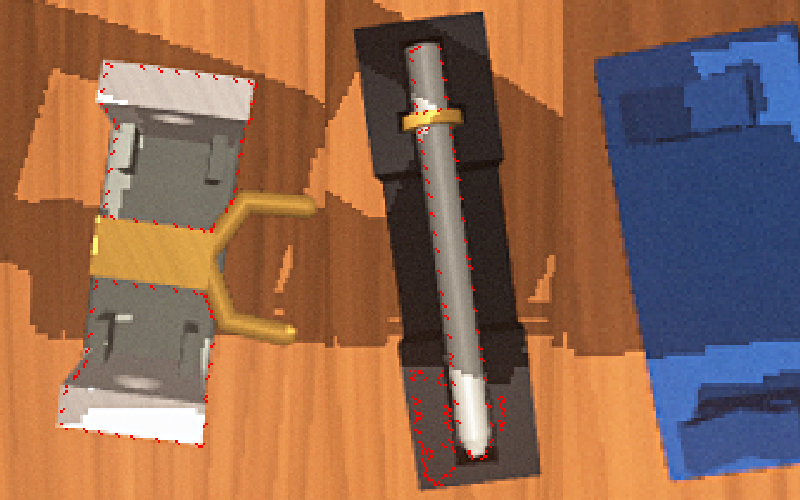

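Housing mask is good: 140.6 × 56.1 mm rectangle, centre (0.585, −0.090), heading 82.0°. The rest is symmetric about its plate, so I'll place the rail 9 mm towards the tail. The rail mask leaked onto the sunlit tray; I'll refit it on its upper part and grasp.

```bash
python3 - <<'E'
from h import *
im=cv2.imread("pics/w3.png"); T=np.load("pics/w3.npy"); g=cv2.GaussianBlur(cv2.cvtColor(im,cv2.COLOR_BGR2GRAY),(3,3),0)
m=(g>85).astype(np.uint8); m[:,:296]=0;m[:,345:]=0; pts=[]
for v in list(range(34,52))+list(range(66,150)):
    u=np.flatnonzero(m[v])
    if 8<len(u)<20 and np.ptp(u)<20: pts.append((u.mean(),v))
pts=np.array(pts); P=ray("wrist",T,pts,.042); f=np.polyfit(P[:,1],P[:,0],1); res=P[:,0]-np.polyval(f,P[:,1])
ok=abs(res)<.0015; f=np.polyfit(P[ok,1],P[ok,0],1); print(ok.sum(),len(ok),f,res[ok].std())
e=ray("wrist",T,[(310.8,27.6),(315,59.6),(333,201)],.042); print(e)
L=lambda y:np.array([np.polyval(f,y),y])
th=np.pi/2-np.arctan(f[0]); d=np.array([np.cos(th),np.sin(th)])
print("dist ends",np.linalg.norm(e[0]-e[2]),"mid from collar",(L(e[1,1])-.063*d),"from ends",L((e[0,1]+e[2,1])/2),"heading",np.degrees(th))
mid=(L(e[1,1])-.063*d+L((e[0,1]+e[2,1])/2))/2; print("mid",mid)
np.save("rail0.npy",[*mid,th])
q=quat(th+np.pi)
move_pose([*mid,.12],q)
print(movel([*mid,.023],v=.08,until_force=12),get_tcp_pos(),get_ft_force())
command_gripper(0.0); print(get_grip_width()*88,get_ft_force(),get_time())
print(movel([*mid,.14],v=.1)); wait(.1); print(get_ft_force(),get_ft_torque(),get_grip_width()*88,get_time())
snap("side","s1");snap("top","t1");snap("wrist","w4")
a=cv2.imread("pics/s1.png")[170:330,200:400];b=cv2.imread("pics/t1.png")[170:330,280:440]
cv2.imwrite("pics/c3.png",cv2.resize(np.hstack([a,b]),None,fx=2.2,fy=2.2))
E
```

```text
36 36 [-0.13951334  0.41449407] 0.00020420694392017438
[[ 0.42164236 -0.04128589  0.042     ]
 [ 0.42639727 -0.07946637  0.042     ]
 [ 0.44703514 -0.24299365  0.042     ]]
dist ends 0.20329980868824685 mid from collar [ 0.43428572 -0.14186207] from ends [ 0.43432446 -0.14213977] heading 97.94226090470627
mid [ 0.43430509 -0.14200092]
False [ 0.43463238 -0.14210127  0.02336758] [ 0.03705824  0.29543847 -0.58332318]
15.48131611434053 [ 0.35686082 -0.07460428 -0.59767121] 7.075
False
[ 0.08064205  0.87660896 -2.06161013] [-0.06448776  0.00369952  0.00518012] 15.311269894438581 8.4917
```

View pics/c3.png

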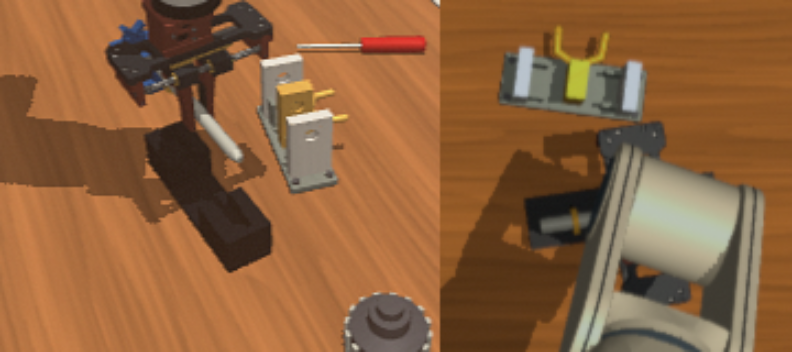

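Rail is held level at mid-span, grip width 15.3 mm. Laying it in the rest.

```bash
python3 - <<'E'
from h import *
th=np.radians(98.0); d=np.array([np.cos(th),np.sin(th)]); c=np.array([.4593,.1847])+.010*d
q=quat(th+np.pi)
move_pose([*c,.12],q); f0=np.array(get_ft_force())
movel([*c,.040],v=.12)
print("contact",movel([*c,.0225],v=.03,until_force=6),get_tcp_pos(),np.array(get_ft_force())-f0)
command_gripper(.45); wait(.1); print("t",get_time(),get_ft_force())
movel([*c,.14],v=.15)
# look: camera over the rest
move_pose([*(c-.10*d),.2],quat(-np.pi/2)); wait(.2)
a=snap("wrist","w5"); print(get_time())
cv2.imwrite("pics/c4.png",cv2.resize(a[0:240,220:460],None,fx=2.5,fy=2.5))
E
```

```text
contact True [0.45774823 0.19456324 0.02281807] [-0.5891042   0.69584491  8.64633744]
t 11.9917 [-0.48996168  0.03858853  1.02389877]
13.7167
```

View pics/c4.png

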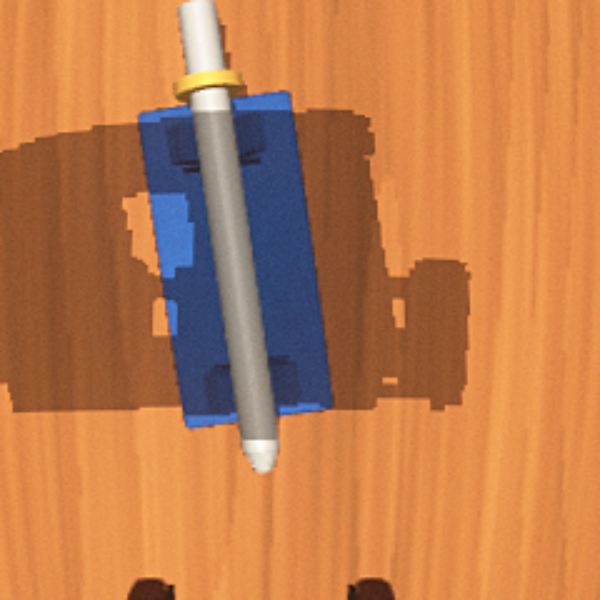

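Rail lies in the V, collar at about (304,33) in the full image, just past the plate end, nose clear. I'll use w4 (rail held by the jaws) to check the wrist camera's bias, fit the rail in w5, and then take the tail.

```bash
cat >> h.py <<'E'
def railfit(f,z,box,thr=85,T=None,wmax=24):
    """row-wise centreline of a bright, colourless bar -> world points at height z"""
    im=cv2.imread(f"pics/{f}.png"); T=np.load(f"pics/{f}.npy"); h=cv2.cvtColor(im,cv2.COLOR_BGR2HSV)
    m=(h[...,1]<75)&(h[...,2]>thr); x0,y0,x1,y1=box; pts=[]
    for v in range(y0,y1):
        u=np.flatnonzero(m[v,x0:x1])+x0
        if 8<len(u) and np.ptp(u)<wmax and len(u)>.8*np.ptp(u): pts.append((u.mean(),v,np.ptp(u)+1))
    pts=np.array(pts); P=ray("wrist",T,pts[:,:2],z); f=np.polyfit(P[:,1],P[:,0],1); r=P[:,0]-np.polyval(f,P[:,1])
    ok=abs(r)<2*r.std()+1e-4; f=np.polyfit(P[ok,1],P[ok,0],1); return f,P,pts,r[ok].std()
E
python3 - <<'E'
from h import *
im=cv2.imread("pics/w4.png"); 
cam=np.array(camera_info("wrist")["tool_from_camera"]); T4=np.load("pics/w4.npy"); Tt=T4@np.linalg.inv(cam); print("tcp",Tt[:3,3])
f,P,pts,s=railfit("w4",Tt[2,3]+.019,(280,60,360,240),70)
Q=(P-Tt[:3,3])@Tt[:3,:3]; print("w4 tool-frame x vs y fit",np.polyfit(Q[:,1],Q[:,0],1),"y range",Q[:,1].min(),Q[:,1].max(),len(P),s, "width px",np.median(pts[:,2]))
f,P,pts,s=railfit("w5",.042,(285,0,340,185)); th=np.pi/2-np.arctan(f[0]); print("w5",f,np.degrees(th),len(P),s)
T=np.load("pics/w5.npy"); e=ray("wrist",T,[(303.6,33),(324.5,188.5)],.042); print(e)
cv2.imwrite("pics/c5.png",im[40:260,240:400].repeat(2,0).repeat(2,1))
E
```

```text
tcp [ 0.43407785 -0.14184067  0.13951515]
w4 tool-frame x vs y fit [0.00667545 0.00073156] y range -0.10011514058285513 -0.06478342760992464 2 2.7755575615628914e-17 width px 20.5
w5 [-0.14237207  0.48498866] 98.10286364011435 159 0.00029111095981759663
[[0.44928461 0.25742525 0.042     ]
 [0.47080119 0.09366352 0.042     ]]
```

View pics/c5.png

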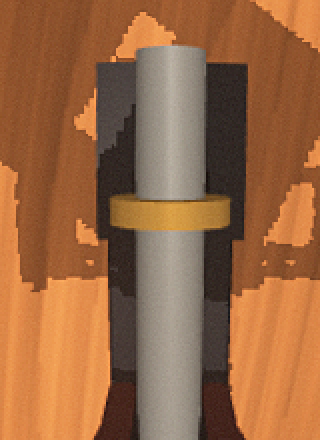

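w4 shows the held rail 1.5 px right of the principal column, about 0.7 mm of camera bias in x. I'll take the tail, move to the pre-insertion pose and check alignment with the fixed cameras.

```bash
python3 - <<'E'
from h import *
th=np.radians(98.1); g=[.4459,.2763]; q=quat(th+np.pi)
move_pose([*g,.10],q); movel([*g,.023],v=.12,until_force=12)
print(get_tcp_pos(),get_ft_force()); command_gripper(0.); print(get_grip_width()*88,get_tcp_pos(),get_ft_force())
movel([*g,.14],v=.1); wait(.1); print("held",get_grip_width()*88,get_ft_force(),get_ft_torque(),get_time())
hh=np.radians(82.05); d=np.array([np.cos(hh),np.sin(hh)]); C=np.array([.5840,-.0904])
p=C+.273*d; move_pose([*p,.10],quat(hh+np.pi)); movel([*p,.061],v=.08); wait(.2)
print(get_tcp_pos(),get_time())
a=snap("side","s2");b=snap("top","t2");snap("wrist","w6")
for n,im in(("side",a),("top",b)):
    u=proj(n,camT(n),[[*(C+(.090)*d),.08],[*(C+.07*d),.08],[*(C+.253*d),.08],[*(C+.07*d),.104],[*(C-.07*d),.104],[*(C-.07*d),.08]]); print(n,u.round(1).tolist())
x=cv2.resize(a[130:270,240:390],None,fx=3,fy=3); y=cv2.resize(b[140:240,250:390],None,fx=2.5,fy=2.5); y=cv2.copyMakeBorder(y,0,x.shape[0]-y.shape[0],0,0,0); cv2.imwrite("pics/c6.png",np.hstack([x,y]))
E
```

```text
[0.44648443 0.27623151 0.02354448] [-0.41145566  0.11195082 -0.16001631]
15.209718586788936 [0.44607972 0.27648661 0.02332632] [-1.0282581  -0.58904422  2.91990031]
held 15.276697839997645 [-0.66296164 -0.13242601 -2.62949854] [0.17960355 0.01986351 0.10015384] 17.275
[0.62218332 0.18000239 0.06151774] 18.9417
side [[324.9, 199.1], [326.7, 202.8], [311.6, 171.6], [326.6, 196.4], [341.0, 225.5], [340.9, 232.1]]
top [[306.8, 202.0], [314.5, 203.0], [243.3, 193.7], [314.6, 202.0], [370.2, 209.2], [369.1, 210.1]]
```

View pics/c6.png

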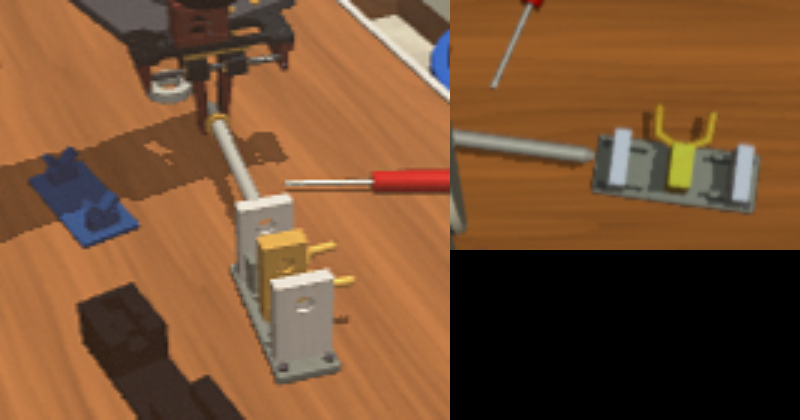

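Rail is level and points at the first bore. Now the lateral and height errors numerically, from the rail centreline in both fixed views and the web edges in the top view.

```bash
python3 - <<'E'
from h import *
hh=np.radians(82.05); d=np.array([np.cos(hh),np.sin(hh)]); n=np.array([d[1],-d[0]]); C=np.array([.5840,-.0904])
# top: rail rows per column
im=cv2.imread("pics/t2.png"); h=cv2.cvtColor(im,cv2.COLOR_BGR2HSV); T=camT("top")
pts=[]
for u in range(256,303):
    col=255-h[170:225,u,1].astype(float); w=np.clip(col-np.percentile(col,40)-25,0,None); w[abs(np.arange(55)-w.argmax())>6]=0
    pts.append((u,170+(w*np.arange(55)).sum()/w.sum()))
P=ray("top",T,pts,.08)[:,:2]-C; f=np.polyfit(P@d,P@n,1); print("rail lateral(mm) at entry, centre, slope:",np.polyval(f,.09)*1e3,np.polyval(f,0)*1e3,f[0],"res",(P@n-np.polyval(f,P@d)).std()*1e3)
# web +x top edges: saturation step going down each column
for nm,c0 in(("L",(.062)),("R",(-.062))):
    uc=proj("top",T,[[*(C+c0*d+.028*n),.104]])[0]; r=[]
    for u in range(int(uc[0])-1,int(uc[0])+3):
        s=h[int(uc[1])-8:int(uc[1])+8,u,1].astype(float); hi,lo=s[:4].mean(),s[-5:].mean(); k=np.flatnonzero(s<(hi+lo)/2)[0]
        v=int(uc[1])-8+k-1+(s[k-1]-(hi+lo)/2)/(s[k-1]-s[k]); r.append((u,v))
    E_=ray("top",T,r,.104)[:,:2]-C; print(nm,"edge lateral-28:",(E_@n*1e3-28).round(2),"along",(E_@d*1e3).round(1))
# side: rail centreline by rows
im=cv2.imread("pics/s2.png"); h=cv2.cvtColor(im,cv2.COLOR_BGR2HSV); T=camT("side")
A=proj("side",T,[[*(C+s*d),.08] for s in np.linspace(.1,.23,14)])
for a in A[3:11:1]:
    v=int(round(a[1])); lo=int(a[0])-12; s=255-h[v,lo:lo+25,1].astype(float); w=np.clip(s-np.percentile(s,30)-40,0,None); print(v,round(float(np.interp(v,A[::-1,1],A[::-1,0])),2) ,(lo+(w*np.arange(25)).sum()/w.sum()).round(2),(w>30).sum())
dz=proj("side",T,[[*(C+.15*d),.08],[*(C+.15*d),.09],[*(C+.15*d+.01*n),.08]]);print(dz)
E
```

```text
rail lateral(mm) at entry, centre, slope: -2.638483314193877 -10.045604351729924 0.08230134486151164 res 12.6840832993907
L edge lateral-28: [1.86 1.95 2.22 1.98] along [65.4 62.9 60.4 57.8]
R edge lateral-28: [1.68 1.81 1.5  1.17] along [-58.4 -61.  -63.5 -66.1]
192 321.48 322.16 5
190 320.52 321.17 5
188 319.55 320.18 5
187 319.06 319.43 6
185 318.09 318.59 6
183 317.12 317.94 5
182 316.64 317.37 6
180 315.67 316.55 6
[[319.69447911 188.3071879 ]
 [319.61032304 185.72801694]
 [322.71414994 187.76017422]]
```

```bash
python3 - <<'E'
from h import *
hh=np.radians(82.05); d=np.array([np.cos(hh),np.sin(hh)]); n=np.array([d[1],-d[0]]); C=np.array([.5840,-.0904])
im=cv2.imread("pics/t2.png"); S=cv2.cvtColor(im,cv2.COLOR_BGR2HSV)[...,1].astype(float); T=camT("top")
pts=[]
for u in range(256,301,2):
    ve=proj("top",T,[[*(C+.09*d),.08],[*(C+.253*d),.08]]); vc=np.interp(u,ve[::-1,0],ve[::-1,1]); v0=int(vc)-9
    s=S[v0:v0+19,u]; hi=(s[:4].mean()+s[-4:].mean())/2; t=(hi+s[7:12].min())/2; k=np.flatnonzero(s<t); k=k[abs(k-9)<6]
    a,b=k[0],k[-1]; e1=a-1+(s[a-1]-t)/(s[a-1]-s[a]); e2=b+(t-s[b])/(s[b+1]-s[b]); pts.append((u,v0+(e1+e2)/2,e2-e1))
pts=np.array(pts); P=ray("top",T,pts[:,:2],.08)[:,:2]-C; ok=abs(pts[:,2]-np.median(pts[:,2]))<1.2
y=P@n; x=P@d; f=np.polyfit(x[ok],y[ok],1); print(pts[:,2].round(1),ok.sum()); print("lat at entry",np.polyval(f,.07)*1e3,"at .23",np.polyval(f,.23)*1e3,"slope",f[0],"res",(y-np.polyval(f,x))[ok].std()*1e3)
E
```

```text
[6.6 6.6 6.5 6.6 6.5 6.5 6.5 6.5 6.5 6.4 6.4 6.5 6.5 6.4 6.5 6.4 6.6 6.3
 6.7 6.5 6.4 6.5 6.5] 23
lat at entry 0.1640771127475243 at .23 0.7429965444146273 slope 0.0036182464479193937 res 0.10754087353153124
```

The top view puts the rail about 1–1.7 mm to the −x side of the bore; the wrist view says 0–0.8 mm. I'll shift +1 mm and insert in force-guarded steps, using the sideways force to trim.

```bash
cat >> h.py <<'E'
hh=np.radians(82.05); D=np.array([np.cos(hh),np.sin(hh)]); N=np.array([D[1],-D[0]]); C=np.array([.5840,-.0904])
def at(dep,lat,z): return [*(C+(.253-dep)*D+lat*N),z]   # dep = nose depth past entry
def ff(): f=np.array(get_ft_force()); t=np.array(get_ft_torque()); return np.round([f[:2]@N,f[:2]@D,f[2],t[:2]@N,t[2]],2)
E
python3 - <<'E'
from h import *
lat=.001; movel(at(-.02,lat,.061),v=.05); wait(.1); print("free",ff())
for dep in (.003,.008,.012,.018,.030):
    hit=movel(at(dep,lat,.061),v=.04,until_force=6); wait(.05)
    p=np.array(get_tcp_pos()); print(dep,hit,"actual dep",.253-(p[:2]-C)@D,"lat",(p[:2]-C)@N,p[2],ff(),get_time())
    if hit: break
E
```

```text
free [-0.61 -0.75 -2.51  0.18 -0.02]
0.003 False actual dep 0.00299188426018715 lat 0.0010739675512531138 0.061069913118194416 [-0.17 -0.78 -1.65  0.03 -0.02] 20.2167
0.008 False actual dep 0.008165593381828012 lat 0.0009698495792652992 0.0610083158049599 [-0.01  0.05 -2.23 -0.04 -0.1 ] 20.5417
0.012 False actual dep 0.012309243065586478 lat 0.0009058874035981147 0.060952501291338196 [-0.78 -0.6  -1.23 -0.15 -0.06] 20.8417
0.018 False actual dep 0.018336649866286497 lat 0.0009402537319198237 0.06098288930951465 [-1.08 -1.01 -0.87 -0.11 -0.04] 21.1917
0.03 False actual dep 0.030286364482104255 lat 0.0009639750280575576 0.060987417481035644 [-0.52 -0.78 -2.07 -0.17 -0.11] 21.6917
```

Nose is in the first bore with small forces. The moment shows the nose resting lightly on the bore's lower side. Continuing.

```bash
python3 - <<'E'
from h import *
lat=.001;z=.0615
for dep in (.045,.058,.066,.075,.095,.115,.124,.132,.142,.150):
    hit=movel(at(dep,lat,z),v=.05,until_force=7); wait(.03)
    p=np.array(get_tcp_pos()); print(dep,hit,np.round([.253-(p[:2]-C)@D,(p[:2]-C)@N,p[2]],4),ff(),round(get_time(),2))
    if hit: break
E
```

```text
0.045 False [0.0454 0.001  0.0615] [-0.09 -0.73 -2.16 -0.13 -0.08] 22.18
0.058 False [0.0584 0.0009 0.0615] [-0.86 -0.88 -1.81 -0.13 -0.07] 22.62
0.066 False [0.0663 0.001  0.0615] [-0.63 -1.11 -1.92 -0.12 -0.05] 22.96
0.075 False [0.0754 0.001  0.0615] [-1.05 -0.65 -0.83 -0.08 -0.08] 23.32
0.095 False [0.0953 0.001  0.0615] [-0.8  -0.38 -1.76 -0.1  -0.08] 23.91
0.115 False [0.1153 0.001  0.0615] [-0.95 -0.4  -1.17 -0.1  -0.09] 24.49
0.124 False [0.1243 0.001  0.0615] [-0.63 -0.42 -1.87 -0.11 -0.11] 24.86
0.132 False [0.1323 0.0011 0.0615] [-0.67 -0.15 -2.    0.03 -0.04] 25.2
0.142 False [0.1424 0.001  0.0615] [-0.28 -0.49 -0.93 -0.1  -0.03] 25.58
0.15 False [0.1503 0.001  0.0615] [-0.81 -0.59 -1.18 -0.15 -0.06] 25.93
```

```bash
python3 - <<'E'
from h import *
lat=.001;z=.0615
hit=movel(at(.155,lat,z),v=.04,until_force=7)
if not hit: hit=movel(at(.170,lat,z),v=.015,until_force=8)
p=np.array(get_tcp_pos()); print(hit,np.round([.253-(p[:2]-C)@D,(p[:2]-C)@N,p[2]],4),ff(),get_time())
a=snap("side","s3");b=snap("top","t3")
x=cv2.resize(a[150:260,270:390],None,fx=3,fy=3); y=cv2.resize(b[160:240,270:410],None,fx=3,fy=3); y=cv2.copyMakeBorder(y,0,x.shape[0]-y.shape[0],0,0,0); cv2.imwrite("pics/c7.png",np.hstack([x,y]))
E
```

```text
True [0.1583 0.0007 0.0611] [ 0.26  2.81 -1.63  0.27 -0.03] 26.6667
```

View pics/c7.png

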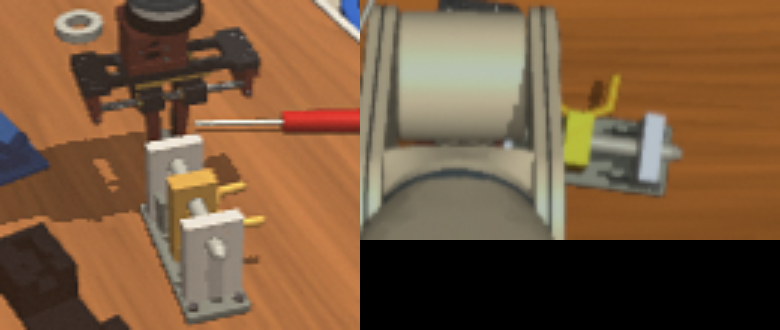

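Rail is through all three bores with the nose out of the far web, and there was contact at 158 mm. A firmer press will confirm the collar is seated; then release and look at it.

```bash
python3 - <<'E'
from h import *
hit=movel(at(.164,.0008,.0612),v=.015,until_force=14)
p=np.array(get_tcp_pos()); print(hit,np.round([.253-(p[:2]-C)@D,(p[:2]-C)@N,p[2]],4),ff())
movel(at(.253-(p[:2]-C)@D-.0005,.0008,.0612),v=.02)
command_gripper(.5); wait(.1); p=get_tcp_pos(); print(get_grip_width(),ff())
movel([p[0],p[1],.22],v=.15); 
move_pose([*(C+.0*D),.24],quat(hh+np.pi)); wait(.2)
w=snap("wrist","w7"); b=snap("top","t4"); print(get_time())
x=cv2.resize(w[0:230,240:400],None,fx=2.5,fy=2.5); y=cv2.resize(b[160:240,290:400],None,fx=3.6,fy=3.6); y=cv2.copyMakeBorder(y,0,x.shape[0]-y.shape[0],0,0,0); cv2.imwrite("pics/c8.png",np.hstack([x,y]))
E
```

```text
True [0.1582 0.0002 0.0605] [ 1.37  2.3  -1.16  0.24  0.01]
0.5006588898896353 [-0.07 -0.12 -0.49 -0.08 -0.01]
29.9917
```

View pics/c8.png

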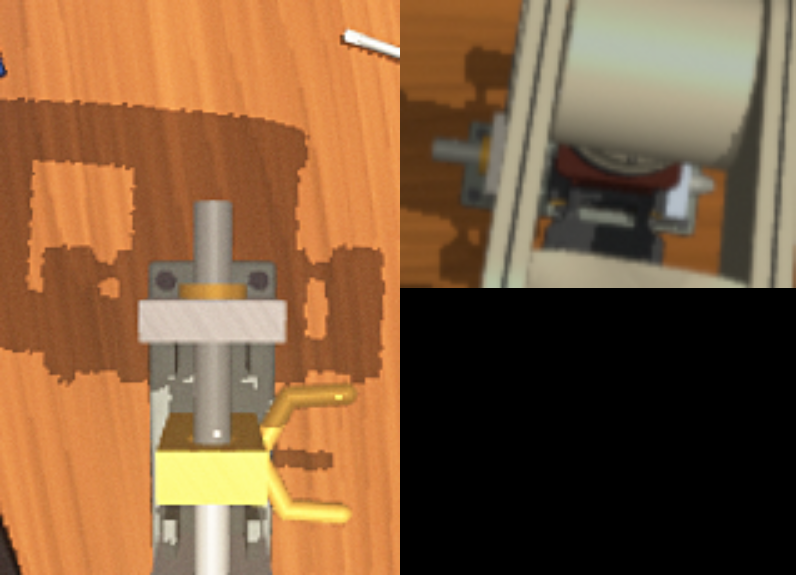

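Collar shows as a thin brass strip right against the web's outer face, and the tail is free. Quick numeric check of the gap.

```bash
python3 - <<'E'
from h import *
T=np.load("pics/w7.npy"); im=cv2.imread("pics/w7.png").astype(int)
e=[((ray("wrist",T,[uv],z)[0,:2]-C)@D*1e3).round(1) for uv,z in(((325.2,120),.104),((325.2,113.7),.093),((325.2,80),.082))]
print("web face, collar outer, tail end:",e,"-> collar-6:",e[1]-e[0]-6,"tail-40:",e[2]-e[0]-40)
print(im[76:126:2,325].tolist(),im[108:124,318].tolist())
print("ft",ff(),get_time())
E
```

```text
web face, collar outer, tail end: [np.float64(70.9), np.float64(76.9), np.float64(111.7)] -> collar-6: 0.0 tail-40: 0.7999999999999972
[[46, 89, 145], [44, 82, 146], [153, 167, 180], [165, 178, 188], [163, 178, 185], [165, 179, 189], [166, 176, 188], [164, 175, 188], [160, 174, 185], [156, 168, 181], [158, 171, 186], [161, 176, 188], [168, 181, 187], [166, 179, 187], [161, 174, 186], [165, 179, 188], [158, 173, 183], [161, 176, 186], [165, 170, 178], [81, 164, 221], [75, 167, 224], [71, 162, 219], [173, 178, 189], [186, 201, 218], [186, 199, 214]] [[106, 116, 123], [97, 112, 123], [95, 106, 114], [99, 111, 119], [108, 112, 117], [84, 121, 148], [61, 129, 182], [62, 138, 192], [61, 133, 186], [61, 136, 189], [58, 129, 181], [76, 127, 165], [179, 181, 195], [192, 203, 219], [194, 208, 223], [192, 205, 218]]
ft [-0.38 -0.08  0.1  -0.07  0.02] 29.9917
```

Collar gap is 0.0 mm by its outer edge and 0.8 mm by the tail end, both within the 3 mm limit. Handing in.

```bash
python3 -c "
from h import *
job_done(); print(get_time())"
```

```text
the job is handed in; nothing more can be done
the job is handed in; nothing more can be done
```

The rail is home in the grey housing and let go. I handed the job in at about 30 s of the 62 s, and it reports no verdict.

**What I did**
- I lifted the rail by its bare middle and laid it in the blue V-rest. I let go there, and a close picture showed it lying in both blocks.
- I then took it by the tail and slid it through the three bores from the +y side. Forces stayed within a few newtons until the collar stopped against the web.
- A second, firmer push did not move it any further, so I released it and backed off.

**Last checks**
- **Collar:** the gap to the first web measured 0.0 mm from the collar's outer edge and 0.8 mm from the tail end. The limit is 3 mm.
- **Nose:** it stands out of the far web. I judged this only by eye, at roughly 15 mm or more, and the collar fit implies about 20 mm.
- **Clearance:** the arm was clear above the housing, with the tool force near zero. I never moved near the gear hub, bearing ring or screwdriver, but did not measure their positions at the end.

**What disagreed or stayed open**
- **Sideways offset:** before insertion the two cameras put the offset at 0–0.8 mm (wrist) and about 1.7 mm (top). I split the difference at 1 mm, and it went in freely.
- **Direction:** the housing and the rest look the same from both ends. I took the entry side and the rest's direction to match the tail's direction in the tray, which the pictures could not confirm.

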